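# Shut the drain and level the ultrasonic instrument bath

## Robot

A 6-joint arm with a two-finger parallel gripper is mounted at the origin on the work surface. World frame = base frame: x ahead of the robot, y to its left, z up, the work surface at z = 0. Lengths are in mm, angles in degrees, forces in N, time in s.
With the tool pointing down it reaches from about 300 to 850 mm from the base axis. Payload 4.2 kg.
Tool frame: the origin (TCP) lies on the centre line of the jaws, within the pads' length; the fingertips stand 14 mm ahead of it and the grasp point (between the pads) lies 5 mm behind it (env.finger_overhang is the z of the fingertips in the tool frame, in mm); z points along the fingers, y is the line along which they close (so a half turn about z gives the same grasp; the last joint's range is limited). The gripper opens to 91 mm and grips with 3 to 60 N. Pads are 32 mm wide; open, the fingers measure 118 mm over their backs; the gripper's body (76 mm by 178 mm) begins 60 mm behind the grasp point.
Start: joints at [-1.146, 18.312, 89.639, -0, 72.044, -1.146], TCP at [575.017, 0, 199.976] pointing down, gripper open.
Joint ranges: [-177.97, 177.97], [-48.28, 115.42], [12.27, 149.76], [-77.06, 257.06], [2.81, 150.46], [-146.56, 146.56]. Speed limits (degrees/s): [147.25, 147.25, 180, 180, 180, 180].

## Interface

Orientations are given as [roll, pitch, yaw] about the fixed x, y, z axes, in that order (R = Rz(yaw) Ry(pitch) Rx(roll)).
In Python, from workcell import sensors, viewer, env gives the robot as it stands. The module is installed in compiled form; this text tells all that it offers.
- The arm moves only by the tool step_arm, never from a script. Its argument "plan" is one flat list of numbers, 6 for each row, row after row: the shift along the tool's x, y, z in cm, then the turn, a rotation vector about the tool's x, y, z in rad. In form: [x, y, z, wx, wy, wz, x, y, z, wx, wy, wz, ...]. A call has 1 to 5 rows; each row shifts and turns the commanded pose from where the row before left it, along the tool's axes as they then stand; what a row does not reach is not made up. A row lasts 1/12 s, in which the tool goes at most 41.7 mm and 7.16 degrees, less where a joint would pass 70% of its speed; a pose out of reach is approached as far as the arm can. A call is refused whole if a number of a shift passes 4.17 or a number of a turn 0.125, either way. A call with a gripper value outside its range is refused whole. "hand" is the finger opening in cm, from 0 to 9.12, set as the call begins (left out, the last holds). The fingers move at their own pace and stop on an object; "newtons" is the grip in N (left out, the last holds). Time passes only in rows, so rows that do not move let the fingers close. It gives the time, the measured TCP pose, the force, the opening and the grip force at its end, in the units of the state.
- sensors.state(): the state, without advancing time (a new reading comes with each control period).
- viewer.grab_frame(name): name is "scene" or "side" or "wrist"; returns a dict with "img" (384x512x3 uint8, red, green, blue), "fx", "fy", "cx", "cy" (pixels), "k1" (the pictures are not rectified: a ray, as slopes to the right and down, at radius r is drawn at 1 + k1 r^2 times it, then the intrinsics apply), "position" and "attitude" of the camera in the world. Camera axes: x right, y down, z forward; pixel columns grow to the right and rows downward; lengths in mm; the calibration is good to about 2 mm. A picture is of the moment at which its call begins. There is no depth.
- env.job_done(): hands the job in; it is judged then, once.
Trained networks look in a picture, given as the dict that the camera call returned (one of the last four; its "shot" number tells which), for a name from the list of things; names that differ only in an ending like _2 or _b are one class to them, and where a whole thing is asked for, a point or a joint stands for the part that bears it (a point fixed in the world has none). Each returns a list of dicts, best first, with "score" (0 to 1); they miss things now and then, are a little off and sometimes report something else, mostly with a low value. They report only what shows in the picture. A call takes as long as a camera call.
- viewer.boxes_of(name, picture): "location" ([column, row] in pixels, amid what is visible of it).
- viewer.pinpoint(name, picture): "location" ([column, row] in pixels: a listed point, or the origin of a listed thing).
The state is a dict: "time_s": time; "qpos": joint angles; "qvel": joint speeds; "effort": joint torques, N m; "ee_pos": TCP position; "ee_rot": TCP orientation; "force": force on the tool from outside, world axes, zero at the start; "torque": the same for the moment, N m; "gripper_width": finger opening in mm; "gripper_force": force on a finger pad.
Only numpy, scipy, OpenCV 4.12 (cv2) and the standard library are available. Lean on these libraries where they do the work, as an engineer would, in place of code of your own. Each camera call takes 0.05 s, during which the arm holds its last target. There are 200 camera calls.

## Task

Get the ultrasonic bath ready for filling: first shut its drain by turning the blue lever a quarter turn to its stop, then turn the black screw foot's knob until the bubble of the red spirit level lying across the tank's rim is centred between its two black lines. Then press the level down onto the rim with the fingertips, firmly but not hard, with the bubble still centred to show that the bath stands solid, and finish while still pressing. Leave the level lying across the tank and the other things on the table where they are.

Things in the scene. Friction and masses are not known exactly. Their poses are not given: they have to be found in the camera images.
- rim (a point): centre of the open tank's mouth, at the height of its flat steel rim, on a white ultrasonic bath 290 (y) x 200 (x) x 165 mm high; mouth 226 x 132 mm. Axes as the bath: x away from its control panel, y towards the screw foot, z up. It cannot slide; it tilts only end to end, about two fixed feet 105 mm from here towards -y. The screw-foot end starts 0.7 to 1.8 mm too low
- foot_knob (a point): screw foot's black round knob, 38 mm diameter, 26 mm high; point on its axis at mid height, 127 mm above the table, 70 mm outside the bath's +y end wall; z up, x turns with it. Clockwise from above lifts this end 4 mm a turn, moving the bubble 5 mm per rad towards this end. Stiff (0.06 N m), stays where left, over half a turn of room beyond level. A 30 mm thick boss is below
- valve (a joint): drain valve's lever (rad): 0 = open, lever along the drain pipe pointing away from the bath (bath's -y); 1.571 = shut, lever across the pipe pointing to the bath's -x (panel side). Shuts clockwise from above, in a level plane between two stops. Friction (0.2 N m, about 3 N at the sleeve) holds it where left. Starts between 0 and 0.3
- valve_stem (a point): vertical turning axis of the drain lever, at the lever's height, 96 mm above the table, 60 mm outside the bath's -y end wall. The axes turn with the lever, which points along -y of this frame
- valve_handle (a point): middle of the lever's blue sleeve, 62 mm from the stem. Sleeve 58 mm long (32 to 90 mm from the stem), 14 mm wide, 10 mm high, its middle 1 mm above this point; free air beside it and 35 mm under its middle. Axes as valve_stem
- level: spirit level lying loose across the tank's rim: bar 260 (its y) x 26 x 36 mm high, 0.35 kg, red with black ends; origin at the centre of its underside. The vial, a green tube 70 mm long along y, fills the middle of its top (3 mm below the bar's top); flat red top from 40 to 122 mm either side of the middle. Press near the middle or evenly on both sides, or the reading suffers
- bubble (a joint): position of the level's pale bubble (14 mm long) along the vial (m): 0 = centred between the two black lines, which stand 19 mm apart; positive towards the level's +y end, which is at the screw foot's side. It runs to the higher end, 2.5 mm for each mm per m of slope (22 mm at most), and settles in about 1.5 s
- polish_pink: pink nail-polish bottle with black cap, 32 mm in diameter, 76 mm high; origin at the centre of its underside; stands beyond the screw foot
- polish_plum: plum nail-polish bottle with black cap, 32 mm in diameter, 76 mm high; origin at the centre of its underside; in front of the bath
- glitter_jar: copper glitter jar with steel lid, 54 mm in diameter, 56 mm high; origin at the centre of its underside; behind the bath
- buffer: pink buffer block, 26 x 92 (its y) x 26 mm; origin at the centre of its underside; in front of the bath
- nail_file: flat grey nail file, 28 x 178 (its y) x 4 mm; origin at the centre of its underside; lies near the drain valve
- brush_cup: white cup with brushes, 72 mm in diameter, 95 mm high, the brushes to 155 mm; origin at the centre of its underside; to the robot's left

How it is judged (in metres and radians):
On the way, in this order (a step that is already met when the one before it is completed fails the run):
1. the drain lever is turned fully to its shut stop (value of joint valve above 1.45 rad), for 0.2 s.
2. the screw foot is turned until the bubble rests centred, with the level lying across the rim (value of joint valve above 1.45 rad and value of joint bubble between -0.0025 and 0.0025 m and angle between rim's own z axis and vertical below 0.0016 rad and z of level in the frame of rim between -0.004 and 0.004 m and x of level in the frame of rim between -0.065 and 0.065 m and y of level in the frame of rim between -0.02 and 0.02 m and angle between the y axis of level and the y axis of rim, either way round below 0.3 rad and angle between level's own z axis and vertical below 0.03 rad), for 0.4 s.
3. the fingertips press the level onto the rim and the bubble stays centred (all of step 2 and contact force between the fingers and level between 4 and 40 N), for 0.3 s.
At the end, for the whole second after the job is handed in: drain lever shut (within 7 degrees of its stop); bath level, bubble within 2.5 mm of centre (between the lines); the level lies flat across the rim near the tank's middle (65 mm across, 20 mm along, 17 degrees); the fingertips still press it down with 4 to 40 N (all of step 3 and contact force between level and bath above 4 N and linear speed of level below 0.02 m/s); the arm keeps its last pose, push and grip.
It fails at once if the level is pressed with more than 60 N (contact force between the fingers and level above 60 N).
It fails at once if one of the other loose things on the table is moved more than 30 mm (distance of any of polish_pink, polish_plum, glitter_jar, buffer, nail_file, brush_cup from where it was at the start of the episode above 0.03 m).
It fails at once if a bottle, the jar or the brush cup is tipped over (angle between any of polish_pink, polish_plum, glitter_jar, brush_cup's own z axis and vertical above 0.5 rad).
It also fails if it takes over 72 s, if anything falls off the work surface, if the arm or the gripper's body presses on something with over 40 N, if the wrist force passes 120 N, or if a joint passes its speed limit or range.

## Working session

There is one attempt and no reset: what is moved stays moved. The work goes in short steps, Python scripts to look and compute and a tool call to move; the robot and the scene stay as the last step left them, time stands still between calls to the robot, and variables do not carry over. Pictures are saved under pics/ and viewed, at most 10 in all, crops included, and the job is handed in when it is done.

Besides the shell and the picture viewer there is one more tool, called after "Request:" as name(argument=value, ...) on one line, values as JSON. step_arm: Moves the arm, as the interface text tells. Its arguments: {"type":"object","properties":{"plan":{"type":"array","items":{"type":"number"}},"hand":{"type":"number"},"newtons":{"type":"number"}},"required":["plan"]}

```bash
mkdir -p pics
cat > h.py <<'E'
import numpy as np, cv2
from scipy.spatial.transform import Rotation as R
from workcell import sensors, viewer, env
def rot(a):
    a=np.array(a,float)
    if a.shape==(3,3): return a
    if a.size==4: return R.from_quat(a).as_matrix()
    return R.from_euler('xyz',a,degrees=True).as_matrix()
def ray(p,uv):
    d=np.array([(uv[0]-p['cx'])/p['fx'],(uv[1]-p['cy'])/p['fy']]); s=d.copy()
    for _ in range(20): s=d/(1+p['k1']*(s@s))
    return np.array(p['position'],float), rot(p['attitude'])@np.array([s[0],s[1],1])
def atz(p,uv,z):
    o,d=ray(p,uv); return o+d*(z-o[2])/d[2]
def tri(obs):
    A=np.zeros((3,3));b=np.zeros(3)
    for p,uv in obs:
        o,d=ray(p,uv);d=d/np.linalg.norm(d);M=np.eye(3)-np.outer(d,d);A+=M;b+=M@o
    return np.linalg.solve(A,b)
def proj(p,X):
    c=rot(p['attitude']).T@(np.array(X)-np.array(p['position'])); s=c[:2]/c[2]; s=s*(1+p['k1']*(s@s))
    return np.array([s[0]*p['fx']+p['cx'],s[1]*p['fy']+p['cy']])
E
python3 - <<'E'
from h import *
np.set_printoptions(precision=1,suppress=True)
P={n:viewer.grab_frame(n) for n in('scene','side','wrist')}
for n,p in P.items(): print(n,p['position'],p['attitude'],p['fx'],p['k1']); cv2.imwrite(f'pics/{n}0.png',cv2.cvtColor(p['img'],cv2.COLOR_RGB2BGR))
Z=dict(rim=165,foot_knob=127,valve_stem=96,valve_handle=96,level=165,polish_pink=0,polish_plum=0,glitter_jar=0,buffer=0,nail_file=0,brush_cup=0)
for k,z in Z.items():
    obs=[]
    for n,p in P.items():
        r=viewer.pinpoint(k,p)
        if r: print(k,n,np.array(r[0]['location']),round(r[0]['score'],2),atz(p,r[0]['location'],z)); obs.append((p,r[0]['location']))
    if len(obs)>1: print('  tri',tri(obs))
print(sensors.state())
a=np.hstack([cv2.resize(cv2.cvtColor(P[n]['img'],cv2.COLOR_RGB2BGR),(400,300)) for n in('scene','side')])
cv2.imwrite('pics/a.png',a)
E
```

```text
scene [1328.5   23.  1030.5] [-138.7   -0.1   90.1] 493.05668150021035 -0.018851795940652304
side [184.6 671.1 766. ] [-130.5   -0.6 -150.6] 407.1123505489429 0.023921112381395715
wrist [574.2  70.9 384. ] [165.5   0.1   0. ] 296.57157398117783 -0.039318300188460525
rim scene [220.4 203.8] 0.81 [611.6 -48.1 165. ]
rim side [246.2 155.7] 0.8 [608.2 -60.7 165. ]
rim wrist [297.9 268.3] 0.64 [606.4 -47.2 165. ]
  tri [607.2 -50.3 165.7]
foot_knob scene [311.  216.7] 0.78 [618.3 161.4 127. ]
foot_knob side [194.4 214.5] 0.73 [621.7 150.2 127. ]
  tri [619.5 157.9 132. ]
valve_stem scene [141.7 201.2] 0.64 [ 547.  -248.7   96. ]
valve_stem side [298.3 145.6] 0.52 [ 550.4 -265.4   96. ]
  tri [ 547.8 -250.4  102.2]
valve_handle scene [121.2 194.3] 0.8 [ 524.7 -303.4   96. ]
valve_handle side [311.1 137.9] 0.39 [ 534.3 -322.4   96. ]
  tri [ 529.7 -302.8  105.8]
level scene [218.1 213.9] 0.71 [641.  -51.9 165. ]
level side [231.3 151.7] 0.92 [650.2 -56.8 165. ]
level wrist [333.5 271.9] 0.67 [635.8 -50.6 165. ]
  tri [641.3 -50.6 167.8]
polish_pink scene [342.3 282. ] 0.47 [716.6 240.6   0.
[... 456 characters left out ...]
8.4   0. ]
  tri [439.3  59.    6.2]
nail_file scene [121.7 173.9] 0.72 [ 365.1 -349.2    0. ]
nail_file side [362.9 177.1] 0.73 [ 362.3 -342.8    0. ]
  tri [ 362.8 -349.6   -3.8]
brush_cup scene [368.3 184.2] 0.83 [401.7 351.2   0. ]
brush_cup side [231.2 368.8] 0.98 [397.8 360.1   0. ]
  tri [398.2 355.2  -6. ]
{'time_s': 1.8, 'qpos': array([-1.1, 18.3, 89.6, -0. , 72. , -1.1]), 'qvel': array([ 0. , -0. ,  0. ,  0.1, -0. ,  0. ]), 'effort': array([  0. , -41.2, -23.2,   0.1,   0. ,   0. ]), 'ee_pos': array([575.,  -0., 200.]), 'ee_rot': array([180.,   0.,  90.]), 'force': array([-0.6,  0.2,  0.1]), 'torque': array([-0., -0.,  0.]), 'gripper_force': 0.0, 'gripper_width': 91.38051053348157}
```

View pics/scene0.png

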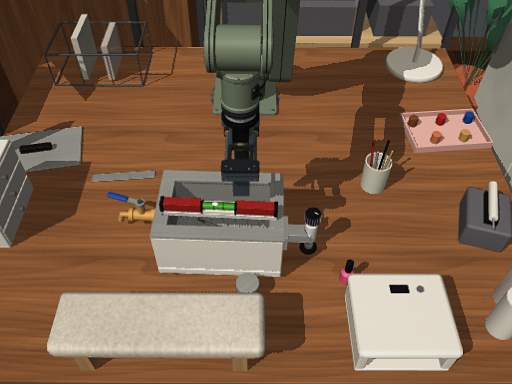

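View pics/side0.png

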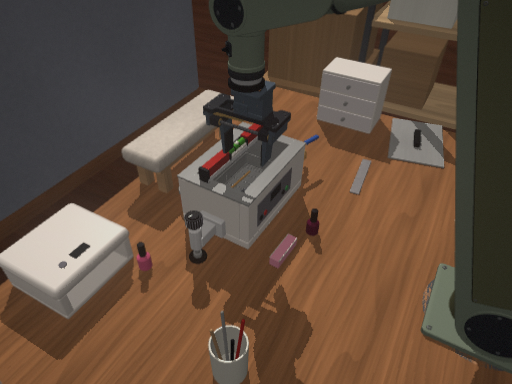

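The scene view shows the bath with the red level at (220,207). The blue lever is at (108-140,195-205) and the knob at (312,215). The side view agrees with this. I'll lift, close the fingers and go for a closer look at the valve.

Request:
step_arm(plan=[0, 0, -2.5, 0, 0, 0, 0, 0, -2.5, 0, 0, 0, -3.5, 0, 0, 0, 0, 0, -3.5, 0, 0, 0, 0, 0, -3.5, 0, 0, 0, 0, 0], hand=0)

```text
time_s: 2.22
ee_pos: [575.2, -105.7, 250.7]
ee_rot: [179.9, 0.0, 90.1]
force: [0.5, 0.5, -0.6]
gripper_width: 60.5
gripper_force: 0.0
```

Request:
step_arm(plan=[-3.5, 0, 0, 0, 0, 0, -3.5, 0, 0, 0, 0, 0, -3.5, 0, 0, 0, 0, 0, -3.5, 0, 0, 0, 0, 0, 0, 0, 0, 0, 0, 0])

```text
time_s: 2.63
ee_pos: [574.5, -251.2, 249.3]
ee_rot: [-180.0, 0.2, 89.7]
force: [0.1, -0.2, -0.5]
gripper_width: 27.6
gripper_force: 0.0
```

Run:
```python
from h import *
np.set_printoptions(precision=1,suppress=True)
P={n:viewer.grab_frame(n) for n in('scene','side','wrist')}
cv2.imwrite('pics/w1.png',cv2.cvtColor(P['wrist']['img'],cv2.COLOR_RGB2BGR))
Z=dict(rim=165,foot_knob=127,valve_stem=96,valve_handle=96,level=165)
for k,z in Z.items():
    obs=[]
    for n,p in P.items():
        r=viewer.pinpoint(k,p)
        if r: print(k,n,np.array(r[0]['location']),round(r[0]['score'],2),atz(p,r[0]['location'],z)); obs.append((p,r[0]['location']))
    if len(obs)>1: print('  tri',tri(obs))
print(sensors.state())
```

```text
rim scene [217.4 205.3] 0.71 [616.1 -54.7 165. ]
rim side [244.1 158.6] 0.6 [606.5 -47.2 165. ]
  tri [611.  -55.1 158.6]
foot_knob scene [313.7 214.2] 0.7 [610.8 168.3 127. ]
foot_knob side [193.9 211.9] 0.52 [627.7 143.7 127. ]
  tri [618.9 161.8 142.2]
valve_stem scene [142.  200.6] 0.68 [ 545.1 -248.2   96. ]
valve_stem side [296.6 144.5] 0.58 [ 557.2 -268.2   96. ]
valve_stem wrist [236.5 186.4] 0.61 [ 548.7 -251.6   96. ]
  tri [ 550.7 -248.2  107. ]
valve_handle scene [119.4 195.3] 0.71 [ 528.1 -307.4   96. ]
valve_handle side [310.6 138.3] 0.59 [ 534.7 -319.6   96. ]
  tri [ 531.6 -306.7  102.6]
level scene [221.2 213.7] 0.59 [640.4 -45.  165. ]
level side [234.8 153.1] 0.9 [639.2 -56.  165. ]
  tri [638.3 -48.  167.1]
{'time_s': 3.5333, 'qpos': array([-24.1,  21.5,  77.6,   0. ,  80.8, -24.1]), 'qvel': array([-0.1, -0. ,  0.1,  0. , -0.1,  0. ]), 'effort': array([  0. , -45.4, -24.3,   0.1,   0.1,   0. ]), 'ee_pos': array([ 575., -245.,  250.]), 'ee_rot': array([180.,  -0.,  90.]), 'force': array([-0.4, -0.3, -0.5]), 'torque': array([-0., -0., -0.]), 'gripper_force': 0.0, 'gripper_width': 0.4985275186147935}
```

View pics/w1.png

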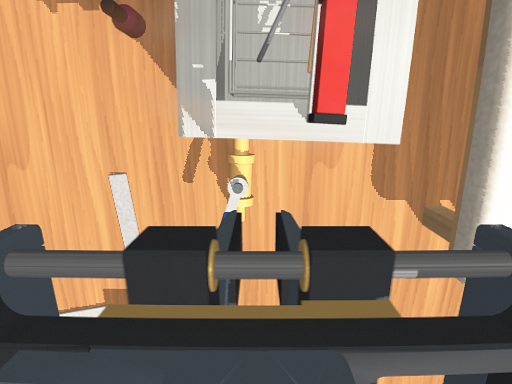

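The wrist view shows the stem at (237,187), with the lever running down and left under the fingers. The bath's end edge runs from (180,135) to (402,143), so its yaw is about -2.5°. The stem is near (549,-251), and I'll push from the +x side.

Request:
step_arm(plan=[-4, -0.4, 0, 0, 0, 0, -4, -0.3, 0, 0, 0, 0, 0, 0, 3.8, 0, 0, 0, 0, 0, 3.8, 0, 0, 0, 0, 0, 3.8, 0, 0, 0], hand=0)

```text
time_s: 3.95
ee_pos: [568.1, -326.2, 135.2]
ee_rot: [179.9, 0.1, 89.9]
force: [0.8, 0.9, -0.2]
gripper_width: 0.3
gripper_force: 0.0
```

Request:
step_arm(plan=[0, 0, 3.8, 0, 0, 0, 0, 0, 0, 0, 0, 0, 0, 0, 0, 0, 0, 0])

```text
time_s: 4.2
ee_pos: [567.0, -324.5, 96.5]
ee_rot: [-179.8, -0.1, 90.0]
force: [0.7, -0.4, 0.8]
gripper_width: 0.6
gripper_force: 0.0
```

Request:
step_arm(plan=[0.7, -1.6, 0, 0, 0, 0, 0.2, -1.4, 0, 0, 0, 0, 0.2, -1.3, 0, 0, 0, 0, 0.85, -1.3, 0, 0, 0, 0, 0.9, -1.2, 0, 0, 0, 0])

```text
time_s: 4.62
ee_pos: [501.6, -297.9, 102.0]
ee_rot: [179.6, 0.2, 90.0]
force: [-0.5, 1.0, 0.0]
gripper_width: 0.6
gripper_force: 0.0
```

Request:
step_arm(plan=[1.2, -0.7, 0, 0, 0, 0, 1.2, -0.7, 0, 0, 0, 0, 0.4, 0, 0, 0, 0, 0, 0.4, 0, 0, 0, 0, 0, 0, 0, 0, 0, 0, 0])

```text
time_s: 5.03
ee_pos: [487.8, -264.9, 100.0]
ee_rot: [179.8, 0.1, 90.0]
force: [-0.5, 0.4, 0.9]
gripper_width: 0.7
gripper_force: 0.0
```

Run:
```python
from h import *
np.set_printoptions(precision=1,suppress=True)
s=sensors.state();print(s['ee_pos'],s['force'],s['torque'])
P={n:viewer.grab_frame(n) for n in('scene','side')}
p=P['scene']
for k in('valve_stem','valve_handle'):
    for n,q in P.items():
        r=viewer.pinpoint(k,q)
        if r: print(k,n,np.array(r[0]['location']),r[0]['score'],atz(q,r[0]['location'],96))
im=cv2.cvtColor(p['img'],cv2.COLOR_RGB2BGR)
a=cv2.resize(im[160:250,80:200],None,fx=4,fy=4,interpolation=cv2.INTER_CUBIC)
cv2.imwrite('pics/v.png',a)
```

```text
[ 487.8 -264.9  100. ] [-0.5  0.4  0.9] [ 0. -0. -0.]
valve_stem scene [139.8 202.8] 0.52 [ 552.2 -252.6   96. ]
valve_stem side [298.3 146.2] 0.5 [ 549.1 -262.6   96. ]
valve_handle scene [121.1 194.9] 0.79 [ 526.7 -303.3   96. ]
valve_handle side [308.1 137.1] 0.39 [ 543.8 -321.9   96. ]
```

View pics/v.png

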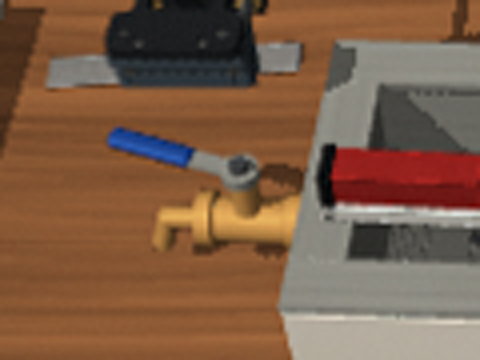

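Run:
```python
from h import *
np.set_printoptions(precision=1,suppress=True)
print(env.finger_overhang, sensors.state()['ee_pos'],sensors.state()['time_s'])
P={n:viewer.grab_frame(n) for n in('scene','side','wrist')}
for n,p in P.items(): print(n,proj(p,[487.8,-264.9,86]),proj(p,[529,-305,97]),proj(p,[549,-251,96]))
a=[cv2.cvtColor(P[n]['img'],cv2.COLOR_RGB2BGR) for n in P]
s=cv2.resize(a[1][90:210,230:390],(533,400),interpolation=cv2.INTER_CUBIC)
cv2.imwrite('pics/s2.png',np.hstack([s[:400],cv2.resize(a[2],(533,400))])[:, :1066][:, :])
im=cv2.imread('pics/s2.png');cv2.imwrite('pics/s2.png',cv2.resize(im,(800,300)))
```

```text
14.0 [ 486.3 -264.9   97.9] 5.3333
scene [139.5 186. ] [120.2 195.3] [140.6 201.8]
side [317.7 154.7] [310.5 140.9] [296.7 148.2]
wrist [261.4 223.3] [320.  282.4] [354.3 208.5]
```

View pics/s2.png

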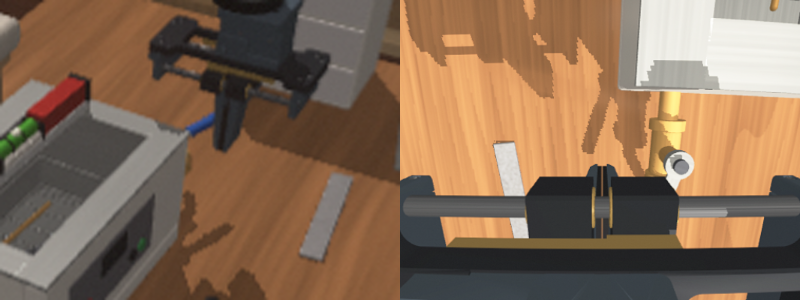

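The lever hasn't moved, and its sleeve is still at scene px (107-128,194-199). The fast pass must have ridden over it. I'll go back around and push again, lower and slower.

Request:
step_arm(plan=[0, 0, -4, 0, 0, 0, -3, 4, 0, 0, 0, 0, -3, 4, 0, 0, 0, 0, 0, 0.1, 2.3, 0, 0, 0, 0, 0, 2.3, 0, 0, 0])

```text
time_s: 5.9
ee_pos: [556.8, -316.8, 92.7]
ee_rot: [179.7, 0.2, 90.0]
force: [0.7, -0.1, -1.2]
gripper_width: 0.9
gripper_force: 0.0
```

Request:
step_arm(plan=[0, 0, 0, 0, 0, 0, 0.3, -0.8, 0, 0, 0, 0, 0.2, -0.8, 0, 0, 0, 0, 0.1, -0.7, 0, 0, 0, 0, 0, 0, 0, 0, 0, 0])

```text
time_s: 6.32
ee_pos: [529.2, -308.3, 93.6]
ee_rot: [180.0, 0.0, 90.0]
force: [0.4, -0.7, -0.5]
gripper_width: 0.6
gripper_force: 0.0
```

Request:
step_arm(plan=[0.1, -0.7, 0, 0, 0, 0, 0.1, -0.7, 0, 0, 0, 0, 0, 0, 0, 0, 0, 0])

```text
time_s: 6.57
ee_pos: [515.2, -306.2, 92.5]
ee_rot: [-180.0, -0.0, 90.0]
force: [-0.5, 0.6, 0.4]
gripper_width: 0.3
gripper_force: 0.0
```

Run:
```python
from h import *
np.set_printoptions(precision=1,suppress=True)
s=sensors.state();print(s['ee_pos'],s['force'],s['torque'])
P={n:viewer.grab_frame(n) for n in('scene','side','wrist')}
for k in('valve_stem','valve_handle'):
    for n,q in P.items():
        r=viewer.pinpoint(k,q)
        if r: print(k,n,np.array(r[0]['location']),r[0]['score'],atz(q,r[0]['location'],96))
a=[cv2.cvtColor(P[n]['img'],cv2.COLOR_RGB2BGR) for n in P]
f=lambda i:cv2.resize(i,(400,300),interpolation=cv2.INTER_CUBIC)
cv2.imwrite('pics/s3.png',np.hstack([f(a[0][150:240,80:200]),f(a[1][90:210,230:390])]))
```

```text
[ 515.2 -306.2   92.5] [-0.5  0.6  0.4] [-0.  0. -0.]
valve_stem scene [140.4 201.4] 0.5 [ 547.7 -251.8   96. ]
valve_stem wrist [312.2 145.4] 0.64 [ 548.7 -251.2   96. ]
valve_handle scene [118.7 194.2] 0.77 [ 524.4 -309.8   96. ]
valve_handle side [311.  137.1] 0.59 [ 536.3 -326.3   96. ]
valve_handle wrist [282.5 239.1] 0.76 [ 531.9 -312.2   96. ]
```

View pics/s3.png

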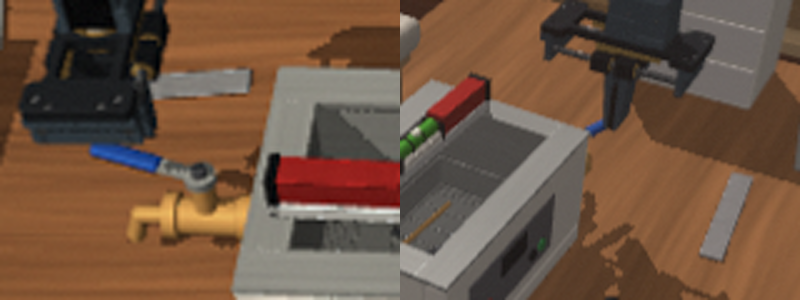

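Run:
```python
from h import *
np.set_printoptions(precision=1,suppress=True)
p=viewer.grab_frame('wrist'); q=viewer.grab_frame('scene'); e=sensors.state()['ee_pos']
print(e,proj(p,e-[0,0,14]),proj(p,[549,-251,96]),proj(p,[529,-306,97]),proj(q,e-[0,0,14]),proj(q,e+[89,0,65]))
cv2.imwrite('pics/w4.png',cv2.resize(cv2.cvtColor(p['img'],cv2.COLOR_RGB2BGR)[100:300,180:380],(800,600)))
```

```text
[ 516.8 -306.5   91.9] [258.9 222. ] [312.3 145.3] [277.8 231.3] [122.  196.6] [108.5 203.7]
```

View pics/w4.png

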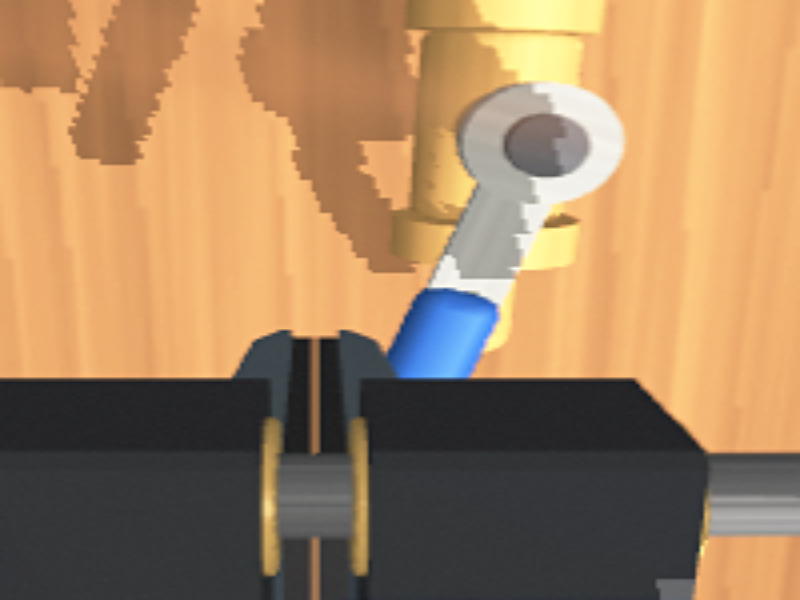

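Request:
step_arm(plan=[0, 0, -4, 0, 0, 0, 0, 1.2, -0.5, 0, 0, 0.115, 0, 0, 0, 0, 0, 0.115, 0, 0, 0, 0, 0, 0.115, 0, 0, 0, 0, 0, 0], hand=5, newtons=20)

```text
time_s: 7.53
ee_pos: [528.9, -306.5, 137.1]
ee_rot: [180.0, 0.0, 70.1]
force: [-0.3, 0.1, -0.8]
gripper_width: 30.7
gripper_force: 0.0
```

Request:
step_arm(plan=[0, 0, 1.7, 0, 0, 0, 0, 0, 1.7, 0, 0, 0, 0, 0, 0, 0, 0, 0])

```text
time_s: 7.78
ee_pos: [526.5, -305.2, 99.7]
ee_rot: [-179.6, -0.1, 70.4]
force: [-1.0, 0.6, 0.4]
gripper_width: 49.2
gripper_force: 0.0
```

Request:
step_arm(plan=[0, 0, 0, 0, 0, 0, 0, 0, 0, 0, 0, 0, 0, 0, 0, 0, 0, 0, 0, 0, 0, 0, 0, 0], hand=0)

```text
time_s: 8.12
ee_pos: [529.3, -306.8, 104.0]
ee_rot: [179.9, 0.0, 70.3]
force: [0.0, -0.4, 0.1]
gripper_width: 26.2
gripper_force: 0.0
```

Request:
step_arm(plan=[0, 0, 0, 0, 0, 0, 0, 0, 0, 0, 0, 0, 0, 0, 0, 0, 0, 0, 0, 0, 0, 0, 0, 0])

```text
time_s: 8.45
ee_pos: [528.7, -306.5, 103.1]
ee_rot: [180.0, 0.0, 70.2]
force: [-0.1, 0.2, 0.4]
gripper_width: 1.0
gripper_force: 0.0
```

Run:
```python
from h import *
np.set_printoptions(precision=1,suppress=True)
P={n:viewer.grab_frame(n) for n in('scene','side','wrist')}
tip={}
for n,p in P.items():
    h=cv2.cvtColor(p['img'],cv2.COLOR_RGB2HSV)
    m=((h[...,0]>100)&(h[...,0]<125)&(h[...,1]>150)&(h[...,2]>60)).astype(np.uint8)
    k,l,st,c=cv2.connectedComponentsWithStats(m)
    for i in range(1,k):
        if st[i,4]>8: print(n,st[i],c[i])
    print(n,proj(p,[528.7,-306.5,89]),proj(p,[518.,-335,97]))
f=lambda i:cv2.resize(cv2.cvtColor(i,cv2.COLOR_RGB2BGR),(400,600),interpolation=cv2.INTER_CUBIC)
# side crop | wrist crop
cv2.imwrite('pics/x5.png',np.hstack([f(P['side']['img'][100:190,280:340]),f(P['wrist']['img'][80:320,176:336])]))
r=viewer.pinpoint('valve_stem',P['wrist']); print([(a['location'],a['score']) for a in r])
```

```text
scene [463 112  11  12  91] [468.2 117.2]
scene [108 192  20   9  93] [117.2 196.2]
scene [120.3 197.3] [109.1 192. ]
side [309 135   9   6  26] [312.8 137.5]
side [310.5 142.9] [317.8 137.1]
wrist [254 190  20  61 505] [262.6 205.4]
wrist [259.1 221.8] [258.5 266.1]
[([261.8, 139.9], 0.77)]
```

View pics/x5.png

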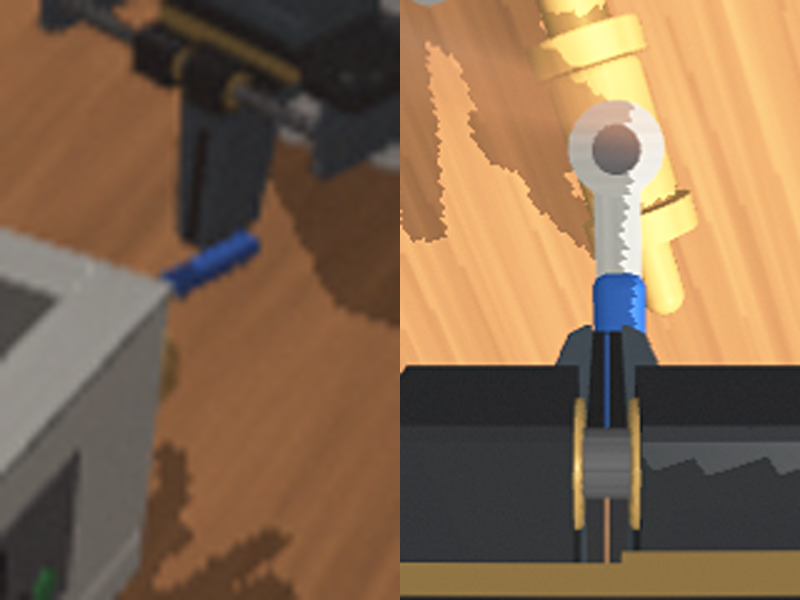

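The side view (finger at crop (225,245)) and the wrist view (blue seen through the slit) show the fingertips still above the sleeve. I'll open, straddle it lower and close again.

Request:
step_arm(plan=[0, 0, 0, 0, 0, 0, 0, 0, 0, 0, 0, 0, 0, 0, 0, 0, 0, 0, 0, 0, 0, 0, 0, 0, 0, 0, 0, 0, 0, 0], hand=5)

```text
time_s: 9.07
ee_pos: [528.7, -306.5, 103.0]
ee_rot: [180.0, -0.0, 70.2]
force: [-0.3, -0.1, 0.3]
gripper_width: 31.0
gripper_force: 0.0
```

Request:
step_arm(plan=[0, 0, 0.9, 0, 0, 0, 0, 0, 0.9, 0, 0, 0, 0, 0, 0, 0, 0, 0])

```text
time_s: 9.32
ee_pos: [527.2, -305.6, 82.4]
ee_rot: [-179.7, -0.1, 70.2]
force: [-0.3, 0.5, -0.6]
gripper_width: 49.1
gripper_force: 0.0
```

Request:
step_arm(plan=[0, 0, 0, 0, 0, 0, 0, 0, 0, 0, 0, 0, 0, 0, 0, 0, 0, 0, 0, 0, 0, 0, 0, 0, 0, 0, 0, 0, 0, 0], hand=0)

```text
time_s: 9.73
ee_pos: [529.2, -306.8, 85.3]
ee_rot: [179.9, 0.0, 70.2]
force: [3.0, -1.6, -0.7]
gripper_width: 19.7
gripper_force: 1.5
```

Request:
step_arm(plan=[0, 0, 0, 0, 0, 0, 0, 0, 0, 0, 0, 0])

```text
time_s: 9.9
ee_pos: [530.1, -307.3, 85.4]
ee_rot: [179.8, 0.0, 70.2]
force: [4.1, -2.0, -1.8]
gripper_width: 13.9
gripper_force: 20.0
```

Gripped at 13.9 mm wide, which matches the 14 mm sleeve, so the fingertips really sit about 25 mm higher than their nominal height. Now I'll swing the lever about the stem.

Request:
step_arm(plan=[0.04, -0.7, 0, 0, 0, 0.117, 0.04, -0.7, 0, 0, 0, 0.117, 0.04, -0.7, 0, 0, 0, 0.117, 0.04, -0.7, 0, 0, 0, 0.117, 0, 0, 0, 0, 0, 0])

```text
time_s: 10.32
ee_pos: [506.8, -291.3, 85.4]
ee_rot: [179.8, -0.1, 43.1]
force: [4.9, -0.5, -3.6]
gripper_width: 13.6
gripper_force: 20.1
```

Run:
```python
from h import *
np.set_printoptions(precision=1,suppress=True)
s=sensors.state();print(s['ee_pos'],s['ee_rot'],s['force'],s['gripper_width'])
P={n:viewer.grab_frame(n) for n in('scene','side','wrist')}
for k in('valve_stem','valve_handle'):
    for n,q in P.items():
        r=viewer.pinpoint(k,q)
        if r: print(k,n,np.array(r[0]['location']),r[0]['score'],atz(q,r[0]['location'],96))
for n in('scene','side'):
    p=P[n]; print(n,[proj(p,s['ee_pos']-[0,0,h]) for h in (14,-10)])
f=lambda i:cv2.resize(cv2.cvtColor(i,cv2.COLOR_RGB2BGR),(400,600),interpolation=cv2.INTER_CUBIC)
cv2.imwrite('pics/x6.png',np.hstack([f(P['side']['img'][90:180,280:340]),f(P['scene']['img'][120:240,90:170])]))
```

```text
[ 506.8 -291.3   85.4] [179.8  -0.1  43.1] [ 4.9 -0.5 -3.6] 13.617967391810197
valve_stem scene [142.3 204.4] 0.64 [ 557.3 -245.7   96. ]
valve_stem side [295.5 149.7] 0.59 [ 548.7 -242.1   96. ]
valve_stem wrist [257.9 139.1] 0.7 [ 549.2 -250.4   96. ]
valve_handle scene [346.1 281.4] 0.26 [772.1 228.8  96. ]
valve_handle side [230.7 367.9] 0.64 [372.6 398.2  96. ]
valve_handle wrist [259.7 239.9] 0.92 [ 504.4 -294.2   96. ]
scene [array([129. , 195.3]), array([127.3, 189.1])]
side [array([314.7, 152.4]), array([315.6, 145.7])]
```

View pics/x6.png

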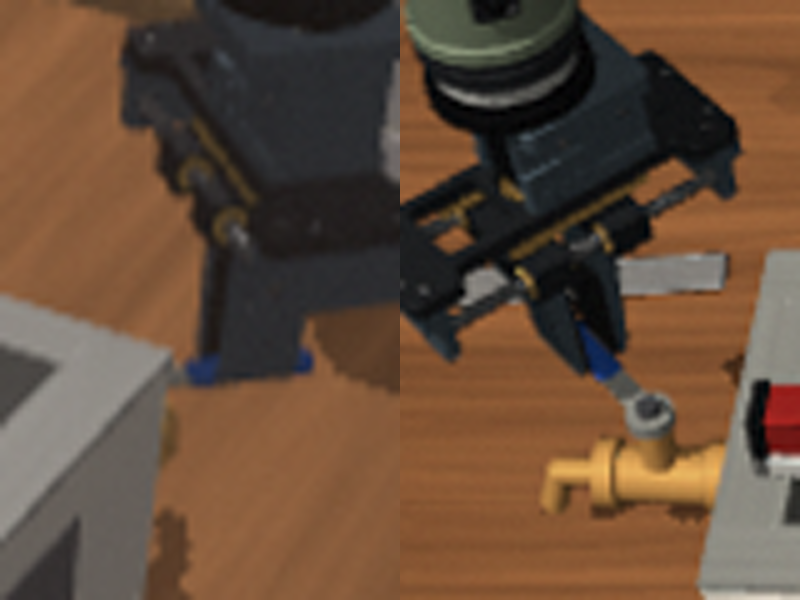

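Request:
step_arm(plan=[0, 0, 0, 0, 0, 0, 0, 0, 0, 0, 0, 0, 0, 0, 0, 0, 0, 0, 0, 0, -2.5, 0, 0, 0, 0, 0, -2.5, 0, 0, 0], hand=4)

```text
time_s: 11.18
ee_pos: [503.4, -290.3, 133.9]
ee_rot: [-179.7, 0.1, 43.4]
force: [0.9, -0.3, 0.2]
gripper_width: 40.2
gripper_force: 0.0
```

Request:
step_arm(plan=[-0.4, 4, 0, 0, 0, 0, 0, 0, 0, 0, 0, -0.117, 0, 0, 0, 0, 0, -0.117, 0, 0, 0, 0, 0, -0.117, 0, 0, 0, 0, 0, -0.117], hand=0)

```text
time_s: 11.6
ee_pos: [529.1, -323.0, 134.6]
ee_rot: [-179.9, -0.0, 70.6]
force: [0.5, 0.4, 0.6]
gripper_width: 9.7
gripper_force: 0.0
```

Request:
step_arm(plan=[0, 0, 0, 0, 0, -0.117, 0, 0, 0, 0, 0, -0.117, 0, 0, 0, 0, 0, -0.117, 0, 0, 0, 0, 0, 0])

```text
time_s: 11.93
ee_pos: [529.1, -322.8, 134.7]
ee_rot: [-179.9, -0.0, 90.5]
force: [-0.0, 0.2, -0.0]
gripper_width: 0.5
gripper_force: 0.0
```

Request:
step_arm(plan=[0, 0, 3.1, 0, 0, 0, 0, 0, 3.1, 0, 0, 0, 0, 0, 0, 0, 0, 0, 0.9, -0.6, 0, 0, 0, 0, 0.85, -1.15, 0, 0, 0, 0])

```text
time_s: 12.35
ee_pos: [515.0, -306.8, 74.2]
ee_rot: [179.7, 0.2, 90.2]
force: [5.8, -2.6, -2.1]
gripper_width: 0.2
gripper_force: 2.6
```

Request:
step_arm(plan=[0.85, -1.15, 0, 0, 0, 0, 1.2, -0.7, 0, 0, 0, 0, 1.2, -0.7, 0, 0, 0, 0, 0.5, 0, 0, 0, 0, 0, 0, 0, 0, 0, 0, 0])

```text
time_s: 12.77
ee_pos: [489.6, -274.8, 76.7]
ee_rot: [179.5, 0.9, 90.5]
force: [1.4, -17.4, -4.3]
gripper_width: 0.3
gripper_force: 8.6
```

Request:
step_arm(plan=[0.4, 0, 0, 0, 0, 0, 0.3, 0, 0, 0, 0, 0, 0, 0, 0, 0, 0, 0, 0, 0, 0, 0, 0, 0])

```text
time_s: 13.1
ee_pos: [489.7, -274.4, 77.0]
ee_rot: [179.4, 1.5, 90.6]
force: [-2.8, -35.6, -7.7]
gripper_width: 0.4
gripper_force: 17.2
```

Run:
```python
from h import *
np.set_printoptions(precision=1,suppress=True)
s=sensors.state();print(s['ee_pos'],s['ee_rot'],s['force'])
P={n:viewer.grab_frame(n) for n in('scene','side','wrist')}
for n,p in P.items():
    h=cv2.cvtColor(p['img'],cv2.COLOR_RGB2HSV)
    m=((h[...,0]>100)&(h[...,0]<125)&(h[...,1]>150)&(h[...,2]>60)).astype(np.uint8)
    k,l,st,c=cv2.connectedComponentsWithStats(m)
    for i in range(1,k):
        if st[i,4]>8: print(n,st[i],c[i])
    for q in('valve_stem','valve_handle'):
        r=viewer.pinpoint(q,p)
        if r: print(q,n,np.array(r[0]['location']),r[0]['score'],atz(p,r[0]['location'],96))
```

```text
[ 489.7 -274.4   77. ] [179.4   1.5  90.6] [ -2.8 -35.6  -7.7]
scene [463 112  11  12  91] [468.2 117.2]
scene [140 176   9  17  75] [144.1 183.9]
valve_stem scene [221.1 216. ] 0.6 [592.6 -50.3  96. ]
valve_handle scene [145.7 181.4] 0.54 [ 480.9 -248.3   96. ]
side [308 150  11   6  21] [313.4 152.3]
valve_stem side [300.1 146.6] 0.61 [ 543.7 -263.3   96. ]
wrist [ 209  189  100   28 2312] [258.6 202.5]
valve_stem wrist [362.8 206.6] 0.73 [ 550.1 -252.    96. ]
valve_handle wrist [256.8 202.5] 0.72 [ 487.9 -250.    96. ]
```

The lever is at its stop: handle (488,-250), stem (550,-252), with 35 N of reaction. I'll back off and go to view the knob.

Request:
step_arm(plan=[-1.5, 0, 0, 0, 0, 0, -1.5, 0, 0, 0, 0, 0, 0, 0, -4.1, 0, 0, 0, 0, 0, -4.1, 0, 0, 0, 0, 0, -4.1, 0, 0, 0])

```text
time_s: 13.97
ee_pos: [486.2, -291.1, 198.6]
ee_rot: [180.0, -0.0, 90.3]
force: [1.1, -0.2, -0.3]
gripper_width: 0.6
gripper_force: 0.0
```

Request:
step_arm(plan=[0, 0, -4.1, 0, 0, 0, 3.7, 1.2, 0, 0, 0, 0, 3.7, 1.2, 0, 0, 0, 0, 3.7, 1.2, 0, 0, 0, 0, 3.7, 1.2, 0, 0, 0, 0], hand=6.5)

```text
time_s: 14.38
ee_pos: [533.9, -141.3, 239.0]
ee_rot: [179.9, -0.0, 90.2]
force: [0.0, -0.2, -0.5]
gripper_width: 30.7
gripper_force: 0.0
```

Request:
step_arm(plan=[3.7, 1.2, 0, 0, 0, 0, 3.7, 1.2, 0, 0, 0, 0, 3.7, 1.2, 0, 0, 0, 0, 3.7, 1.2, 0, 0, 0, 0, 3.7, 1.2, 0, 0, 0, 0])

```text
time_s: 14.8
ee_pos: [592.6, 44.6, 238.8]
ee_rot: [179.9, -0.0, 90.3]
force: [1.7, 0.4, 0.2]
gripper_width: 63.3
gripper_force: 0.0
```

Request:
step_arm(plan=[3.7, 1.2, 0, 0, 0, 0, 0, 0, 0, 0, 0, 0, 0, 0, 0, 0, 0, 0])

```text
time_s: 15.05
ee_pos: [604.4, 81.4, 237.9]
ee_rot: [180.0, -0.0, 90.5]
force: [0.4, -0.6, -0.6]
gripper_width: 65.0
gripper_force: 0.0
```

```bash
cat > bub.py <<'E'
from h import *
np.set_printoptions(precision=1,suppress=True)
def bubble(n):
    """bubble & line pixels along the green vial axis in a crop"""
    p=viewer.grab_frame(n); r=viewer.boxes_of('level',p); b=viewer.pinpoint('bubble',p)
    return p,[x['location'] for x in r[:1]],[(x['location'],round(x['score'],2)) for x in b[:2]]
E
python3 - <<'E'
from bub import *
s=sensors.state();print(s['ee_pos'],s['force'],s['time_s'])
P={n:viewer.grab_frame(n) for n in('scene','side','wrist')}
for k,z in dict(foot_knob=127,rim=165,level=165,valve_handle=96).items():
    for n,q in P.items():
        r=viewer.pinpoint(k,q)
        if r: print(k,n,np.array(r[0]['location']),round(r[0]['score'],2),atz(q,r[0]['location'],z))
for n in('scene','side','wrist'):
    p=P[n]; h=cv2.cvtColor(p['img'],cv2.COLOR_RGB2HSV)
    m=((h[...,0]>40)&(h[...,0]<80)&(h[...,1]>120)&(h[...,2]>60)).astype(np.uint8)
    k,l,st,c=cv2.connectedComponentsWithStats(m)
    print(n,[(st[i],c[i]) for i in range(1,k) if st[i,4]>5])
    cv2.imwrite(f'pics/k_{n}.png',cv2.cvtColor(p['img'],cv2.COLOR_RGB2BGR))
im=np.hstack([cv2.resize(cv2.imread('pics/k_wrist.png'),(400,300)),cv2.resize(cv2.imread('pics/k_scene.png')[180:234,160:280],(400,180))[:300] if 0 else cv2.resize(cv2.imread('pics/k_scene.png')[175:235,180:260],(400,300),interpolation=cv2.INTER_CUBIC)])
cv2.imwrite('pics/x7.png',im)
E
```

```text
[604.4  81.4 237.9] [ 0.4 -0.6 -0.6] 15.05
foot_knob scene [310.8 217.6] 0.6 [620.9 160.7 127. ]
foot_knob side [192.4 217.8] 0.68 [619.3 161.1 127. ]
foot_knob wrist [269.4 103.1] 0.65 [613.8 164.6 127. ]
rim scene [217.6 200.5] 0.82 [601.9 -54.9 165. ]
rim side [245.3 156.8] 0.7 [607.8 -55.4 165. ]
level side [237.8 150.9] 0.58 [637.6 -68.2 165. ]
valve_handle scene [148.5 182.6] 0.67 [ 485.  -240.6   96. ]
valve_handle side [314.3 152.5] 0.59 [ 496.1 -256.4   96. ]
scene [(array([202, 202,  33,   8, 196], dtype=int32), array([218.4, 205.6]))]
side [(array([241, 140,   4,   5,   8], dtype=int32), array([242.5, 142. ]))]
wrist []
```

View pics/x7.png

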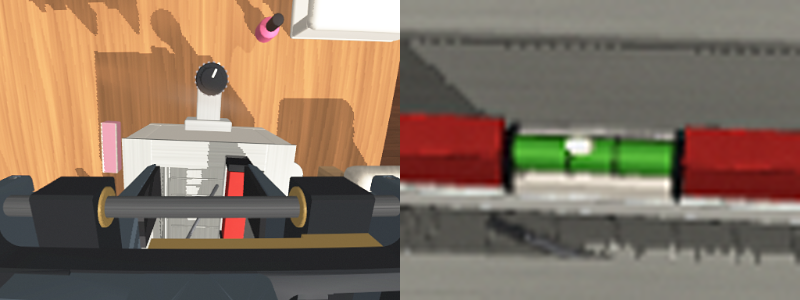

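The left half (wrist) shows the knob at about (270,99) px, so at about (615,164) mm. The right half (scene) shows the bubble at (215.6,204.4) px, roughly 6 mm to the -y side of centre, so about 1.2-1.5 rad clockwise is needed. I'll move over the knob with the hand pre-rotated anticlockwise.

Request:
step_arm(plan=[2.75, 0.35, 0, 0, 0, 0, 2.75, 0.35, 0, 0, 0, 0, 2.75, 0.35, 0, 0, 0, 0, 0, 0, 1, 0, 0, -0.12, 0, 0, 1, 0, 0, -0.12])

```text
time_s: 16.22
ee_pos: [615.0, 163.8, 217.0]
ee_rot: [179.9, -0.0, 104.6]
force: [-0.7, -0.3, 0.1]
gripper_width: 64.7
gripper_force: 0.0
```

Request:
step_arm(plan=[0, 0, 1, 0, 0, -0.12, 0, 0, 1, 0, 0, -0.12, 0, 0, 1, 0, 0, -0.12, 0, 0, 1, 0, 0, -0.12, 0, 0, 1, 0, 0, -0.12])

```text
time_s: 16.63
ee_pos: [614.5, 162.0, 166.4]
ee_rot: [-180.0, -0.0, 138.8]
force: [0.1, 0.4, 1.2]
gripper_width: 65.0
gripper_force: 0.0
```

Request:
step_arm(plan=[0, 0, 0, 0, 0, -0.12, 0, 0, 0, 0, 0, -0.12, 0, 0, 0, 0, 0, 0, 0, 0, 0, 0, 0, 0])

```text
time_s: 16.97
ee_pos: [614.6, 162.0, 167.0]
ee_rot: [180.0, 0.0, 152.0]
force: [-0.2, -0.6, 0.4]
gripper_width: 64.8
gripper_force: 0.0
```

Run:
```python
from bub import *
s=sensors.state();print(s['ee_pos'],s['ee_rot'],s['gripper_width'])
p=viewer.grab_frame('wrist')
r=viewer.pinpoint('foot_knob',p); print([(x['location'],x['score'],atz(p,x['location'],127)) for x in r[:1]])
r=viewer.boxes_of('foot_knob',p); print([(x['location'],x['score'],atz(p,x['location'],137)) for x in r[:1]])
print(proj(p,s['ee_pos']-[0,0,14]), p['position'])
h=cv2.cvtColor(p['img'],cv2.COLOR_RGB2GRAY)
c=proj(p,[615,164,140]).astype(int); print(c)
sub=cv2.GaussianBlur(h,(5,5),1)
print(cv2.HoughCircles(sub,cv2.HOUGH_GRADIENT,1,30,param1=100,param2=18,minRadius=18,maxRadius=45))
```

```text
[614.6 162.  167. ] [180.   0. 152.] 64.84596208252876
[([263.0, 210.0], 0.83, array([615.6, 165.9, 127. ]))]
[([265.7, 211.3], 0.59, array([614.6, 168.6, 137. ]))]
[258.1 222.3] [551.6 195.3 351.8]
[260 215]
[[[261.5 208.5  27.1]
  [261.5 178.5  18.4]
  [ 31.5 279.5  36. ]
  [  9.5 115.5  18.3]]]
```

Request:
step_arm(plan=[0.08, 0.3, 2, 0, 0, 0, 0, 0, 2, 0, 0, 0, 0, 0, 1, 0, 0, 0, 0, 0, 0.9, 0, 0, 0, 0, 0, 0, 0, 0, 0])

```text
time_s: 17.53
ee_pos: [614.2, 164.6, 106.1]
ee_rot: [-179.9, -0.1, 152.2]
force: [-0.8, -0.1, 0.0]
gripper_width: 65.0
gripper_force: 0.0
```

Request:
step_arm(plan=[0, 0, 0, 0, 0, 0, 0, 0, 0, 0, 0, 0, 0, 0, 0, 0, 0, 0, 0, 0, 0, 0, 0, 0, 0, 0, 0, 0, 0, 0], hand=0, newtons=25)

```text
time_s: 17.95
ee_pos: [615.8, 165.2, 108.8]
ee_rot: [179.9, 0.1, 152.2]
force: [0.1, 0.3, 2.6]
gripper_width: 37.1
gripper_force: 25.0
```

Request:
step_arm(plan=[0, 0, 0, 0, 0, 0])

```text
time_s: 18.03
ee_pos: [615.8, 165.2, 108.8]
ee_rot: [179.9, 0.1, 152.2]
force: [-0.5, 0.4, 2.2]
gripper_width: 37.3
gripper_force: 25.0
```

Request:
step_arm(plan=[0, 0, 0, 0, 0, 0.12, 0, 0, 0, 0, 0, 0.12, 0, 0, 0, 0, 0, 0.12, 0, 0, 0, 0, 0, 0.12, 0, 0, 0, 0, 0, 0.12])

```text
time_s: 18.45
ee_pos: [615.4, 164.7, 109.2]
ee_rot: [180.0, 0.0, 117.5]
force: [-0.6, -0.2, 5.4]
gripper_width: 37.3
gripper_force: 25.0
```

Request:
step_arm(plan=[0, 0, 0, 0, 0, 0.12, 0, 0, 0, 0, 0, 0.12, 0, 0, 0, 0, 0, 0.12, 0, 0, 0, 0, 0, 0.12, 0, 0, 0, 0, 0, 0])

```text
time_s: 18.87
ee_pos: [615.0, 164.4, 109.5]
ee_rot: [180.0, 0.0, 90.1]
force: [-2.9, -2.7, 7.1]
gripper_width: 37.1
gripper_force: 25.0
```

Request:
step_arm(plan=[0, 0, 0, 0, 0, 0, 0, 0, 0, 0, 0, 0, 0, 0, 0, 0, 0, 0, 0, 0, 0, 0, 0, 0, 0, 0, 0, 0, 0, 0])

```text
time_s: 19.28
ee_pos: [615.0, 164.4, 109.5]
ee_rot: [180.0, 0.0, 90.3]
force: [-2.6, -1.3, 6.2]
gripper_width: 37.2
gripper_force: 25.0
```

Request:
step_arm(plan=[0, 0, 0, 0, 0, 0, 0, 0, 0, 0, 0, 0, 0, 0, 0, 0, 0, 0, 0, 0, 0, 0, 0, 0, 0, 0, 0, 0, 0, 0])

```text
time_s: 19.7
ee_pos: [615.0, 164.4, 109.5]
ee_rot: [180.0, 0.0, 90.3]
force: [-2.6, -1.4, 6.5]
gripper_width: 37.5
gripper_force: 25.0
```

Run:
```python
from bub import *
s=sensors.state();print(s['ee_pos'],s['ee_rot'],s['force'],s['gripper_width'],s['time_s'])
p=viewer.grab_frame('scene')
for im in (cv2.cvtColor(cv2.imread('pics/k_scene.png'),cv2.COLOR_BGR2RGB),p['img']):
    for r in(203,204,205,206): print(r,[tuple(map(int,im[r,c])) for c in range(200,238)] if r==204 else '')
print([ (x['location'],x['score']) for x in viewer.pinpoint('bubble',p)[:2]])
```

```text
[615.  164.4 109.5] [180.    0.   90.3] [-2.6 -1.4  6.5] 37.477497427391086 19.7
203 
204 [(69, 13, 12), (12, 5, 9), (37, 79, 25), (73, 165, 48), (75, 169, 49), (74, 167, 50), (74, 166, 49), (75, 166, 50), (74, 166, 49), (73, 164, 48), (72, 163, 48), (69, 161, 45), (63, 158, 38), (213, 221, 206), (243, 243, 249), (240, 241, 245), (239, 241, 245), (244, 239, 226), (151, 170, 121), (70, 150, 47), (62, 152, 41), (63, 153, 42), (51, 118, 33), (47, 109, 29), (60, 146, 40), (60, 147, 40), (59, 145, 39), (57, 144, 38), (61, 146, 40), (59, 144, 38), (58, 142, 38), (55, 140, 35), (56, 140, 36), (56, 142, 36), (37, 89, 22), (6, 21, 7), (27, 11, 14), (149, 31, 28)]
205 
206 
203 
204 [(51, 12, 12), (10, 0, 6), (56, 123, 37), (77, 170, 50), (77, 171, 52), (75, 168, 50), (75, 168, 50), (74, 166, 49), (77, 168, 51), (74, 166, 49), (75, 166, 50), (70, 163, 47), (72, 167, 47), (33, 64, 22), (56, 147, 34), (184, 218, 154), (240, 241, 246), (238, 239, 243), (238, 240, 244), (242, 242, 233), (190, 190, 163), (84, 156, 63), (45, 109, 28), (34, 78, 21), (58, 142, 38), (64, 151, 42), (60, 147, 40), (58, 145, 38), (61, 147, 40), (62, 147, 41), (58, 144, 38), (59, 143, 38), (57, 142, 36), (58, 147, 38), (24, 63, 15), (7, 15, 12), (49, 13, 15), (148, 33, 29)]
205 
206 Traceback (most recent call last):
  File "<stdin>", line 6, in <module>
ValueError: it knows: brush_cup, buffer, foot_knob, glitter_jar, level, nail_file, polish_pink, polish_plum, rim, valve_handle, valve_stem
```

Bubble at col 217.6 against lines at 213.0 and 222.6, so about -0.5 mm. I'll release the knob and go over the level for a closer check.

Request:
step_arm(plan=[0, 0, 0, 0, 0, 0, 0, 0, 0, 0, 0, 0, 0, 0, 0, 0, 0, 0, 0, 0, 0, 0, 0, 0, 0, 0, -3.3, 0, 0, 0], hand=6.5)

```text
time_s: 20.17
ee_pos: [611.0, 163.9, 134.5]
ee_rot: [-179.2, 0.2, 90.3]
force: [-0.6, 0.3, -0.7]
gripper_width: 64.5
gripper_force: 0.0
```

Request:
step_arm(plan=[0, 0, -3.3, 0, 0, 0, 0, 0, -3.3, 0, 0, 0, 0, 0, -3.3, 0, 0, 0, -3.6, -0.6, 0, 0, 0, 0, -3.6, -0.6, 0, 0, 0, 0], hand=9.1)

```text
time_s: 20.58
ee_pos: [605.0, 93.7, 242.3]
ee_rot: [179.7, -0.0, 90.6]
force: [0.2, -0.4, -0.5]
gripper_width: 90.5
gripper_force: 0.0
```

Request:
step_arm(plan=[-3.6, -0.6, 0, 0, 0, 0, -3.6, -0.6, 0, 0, 0, 0, -3.6, -0.6, 0, 0, 0, 0, -3.6, -0.6, 0, 0, 0, 0, 0, 0, 0, 0, 0, 0.124])

```text
time_s: 21.0
ee_pos: [579.3, -57.2, 239.8]
ee_rot: [-180.0, 0.2, 82.9]
force: [0.6, 0.2, -0.6]
gripper_width: 90.8
gripper_force: 0.0
```

Request:
step_arm(plan=[0, 0, 0, 0, 0, 0.124, 0, 0, 0, 0, 0, 0.124, 0, 0, 0, 0, 0, 0.124, 0, 0, 0, 0, 0, 0.124, 0, 0, 0, 0, 0, 0.124])

```text
time_s: 21.42
ee_pos: [580.5, -51.3, 239.7]
ee_rot: [-180.0, 0.0, 47.4]
force: [-0.6, -0.7, -0.1]
gripper_width: 91.0
gripper_force: 0.0
```

Request:
step_arm(plan=[0, 0, 0, 0, 0, 0.124, 0, 0, 0, 0, 0, 0.124, 0, 0, 0, 0, 0, 0.124, 0, 0, 0, 0, 0, 0.124, 0, 0, 0, 0, 0, 0.124])

```text
time_s: 21.83
ee_pos: [580.5, -51.3, 239.7]
ee_rot: [-180.0, 0.0, 11.8]
force: [-0.2, 0.2, 0.8]
gripper_width: 90.8
gripper_force: 0.0
```

Request:
step_arm(plan=[0, 0, 0, 0, 0, 0.124, 0, 0, 0, 0, 0, 0.124, 0, 0, 0, 0, 0, 0, 0, 0, 0, 0, 0, 0])

```text
time_s: 22.17
ee_pos: [580.5, -51.2, 239.7]
ee_rot: [-180.0, 0.0, -1.8]
force: [0.3, -0.1, -0.2]
gripper_width: 91.0
gripper_force: 0.0
```

```bash
cat > lv.py <<'E'
from bub import *
s=sensors.state();print(s['ee_pos'],s['ee_rot'],s['force'],s['gripper_width'],s['time_s'])
p=viewer.grab_frame('wrist'); im=p['img']; cv2.imwrite('pics/l_wrist.png',cv2.cvtColor(im,cv2.COLOR_RGB2BGR))
h=cv2.cvtColor(im,cv2.COLOR_RGB2HSV)
def comps(m,a):
    k,l,st,c=cv2.connectedComponentsWithStats(m.astype(np.uint8)); return [(i,st[i],c[i]) for i in range(1,k) if st[i,4]>a],l
g,l=comps((h[...,0]>40)&(h[...,0]<80)&(h[...,1]>120)&(h[...,2]>50),30); print('green',[(a,b) for _,a,b in g])
r,lr=comps(((h[...,0]<6)|(h[...,0]>174))&(h[...,1]>150)&(h[...,2]>60),100)
for i,a,b in r:
    pts=np.argwhere(lr==i)[:,::-1].astype(np.float32); rr=cv2.minAreaRect(pts)
    print('red',a,b); 
    for q in cv2.boxPoints(rr): print('   ',q,atz(p,q,201))
for q in('level','rim'):
    x=viewer.pinpoint(q,p)
    if x: print(q,x[0]['location'],x[0]['score'],atz(p,x[0]['location'],165))
# projection of vial area onto z=195 plane resampled: rows x, cols y
E
python3 lv.py
```

```text
[580.5 -51.2 239.7] [-180.     0.    -1.8] [ 0.3 -0.1 -0.2] 90.96668749186313 22.1667
green [(array([208, 127,  33,  21, 640], dtype=int32), array([223.9, 137.7])), (array([242, 129,  26,  20, 289], dtype=int32), array([253.5, 138.6])), (array([268, 129,  33,  21, 626], dtype=int32), array([284.6, 139.1]))]
red [  91  121  113   32 3238] [147.  136.6]
    [ 90.4 150.2] [632.1  75.1 201. ]
    [ 91.  120.7] [653.8  71.  201. ]
    [203.6 123. ] [648.8 -12.8 201. ]
    [202.9 152.6] [627.2 -10.7 201. ]
red [ 305  126  113   33 3174] [361.8 141.4]
    [304.9 154.6] [623.3 -87.4 201. ]
    [305.9 124.4] [645.4 -87.9 201. ]
    [417.2 128. ] [ 640.7 -171.2  201. ]
    [416.3 158.2] [ 618.2 -172.6  201. ]
level [256.8, 136.4] 0.84 [635.8 -51.3 165. ]
rim [253.4, 167.4] 0.62 [609.  -47.4 165. ]
```

```bash
cat > b.py <<'E'
from h import *
import sys
def run(im,c0,c1,r0,r1):
    a=im[r0:r1,c0:c1].astype(int); g=a[...,0]  # red channel: bubble bright, green ~70, lines dark
    w=a.min(2)>150
    print('white cols',w.any(0).nonzero()[0]+c0 if w.any() else None,'rows',w.any(1).nonzero()[0]+r0 if w.any() else None)
    ys,xs=w.nonzero(); print('bubble c',xs.mean()+c0, len(xs))
    print('bluest/lines green ch',np.median(a[...,1],0).astype(int))
if __name__=='__main__':
    im=cv2.cvtColor(cv2.imread('pics/l_wrist.png'),cv2.COLOR_BGR2RGB); run(im,206,304,130,146)
E
python3 b.py
```

```text
white cols [247 248 249 250 251 252 253 254 255 256 257 258 259 260 261 262 263] rows [132 133 134 135 136 137 138 139 140 141 142 143 144]
bubble c 255.10471204188482 191
bluest/lines green ch [ 55  62 143 240 232 231 231 231 231 232 231 231 231 231 232 232 231 231
 231 231 231 231 231 230 230 230 230 230 230 230 230 231 231 211 188 100
 184 235 231 230 229 227 234 242 252 254 255 255 255 255 255 255 255 255
 255 255 250 237 231 226 225 166 121 200 234 230 229 229 229 229 229 229
 228 229 229 229 229 229 229 229 229 229 228 228 228 228 228 229 229 229
 229 229 229 232 220 133  80  77]
```

The bubble is at -0.5 mm, with wrist columns 241.0 and 267.9 for the lines and 255.1 for the bubble. Next I'll centre over the level at (636.5,-49.8) and descend gently.

Request:
step_arm(plan=[2.8, -0.15, 0, 0, 0, 0.012, 2.8, -0.15, 0, 0, 0, 0.012, 0, 0, 1, 0, 0, 0, 0, 0, 1, 0, 0, 0, 0, 0, 0, 0, 0, 0])

```text
time_s: 22.73
ee_pos: [634.6, -50.4, 216.8]
ee_rot: [-180.0, 0.4, -3.3]
force: [-0.8, 0.4, -0.5]
gripper_width: 90.9
gripper_force: 0.0
```

Request:
step_arm(plan=[0, 0, 0.3, 0, 0, 0, 0, 0, 0, 0, 0, 0])

```text
time_s: 22.9
ee_pos: [635.6, -50.6, 216.7]
ee_rot: [-180.0, 0.1, -3.4]
force: [0.3, -1.4, -0.3]
gripper_width: 91.1
gripper_force: 0.0
```

Request:
step_arm(plan=[0, 0, 0.3, 0, 0, 0, 0, 0, 0, 0, 0, 0])

```text
time_s: 23.07
ee_pos: [636.2, -50.6, 214.2]
ee_rot: [180.0, -0.0, -3.4]
force: [-0.0, -0.1, -0.5]
gripper_width: 91.3
gripper_force: 0.0
```

Request:
step_arm(plan=[0, 0, 0.3, 0, 0, 0, 0, 0, 0.3, 0, 0, 0, 0, 0, 0.3, 0, 0, 0, 0, 0, 0, 0, 0, 0])

```text
time_s: 23.4
ee_pos: [636.1, -50.6, 204.1]
ee_rot: [-180.0, 0.1, -3.4]
force: [-0.7, -0.2, -0.5]
gripper_width: 91.1
gripper_force: 0.0
```

Request:
step_arm(plan=[0, 0, 0.3, 0, 0, 0, 0, 0, 0.3, 0, 0, 0, 0, 0, 0, 0, 0, 0])

```text
time_s: 23.65
ee_pos: [636.3, -50.6, 198.1]
ee_rot: [-180.0, 0.1, -3.4]
force: [1.0, 0.2, -0.6]
gripper_width: 90.9
gripper_force: 0.0
```

Request:
step_arm(plan=[0, 0, 0.3, 0, 0, 0, 0, 0, 0, 0, 0, 0])

```text
time_s: 23.82
ee_pos: [636.4, -50.6, 195.4]
ee_rot: [-180.0, 0.0, -3.4]
force: [-0.5, 0.9, -0.5]
gripper_width: 90.9
gripper_force: 0.0
```

Request:
step_arm(plan=[0, 0, 0.2, 0, 0, 0, 0, 0, 0, 0, 0, 0])

```text
time_s: 23.98
ee_pos: [636.5, -50.6, 193.6]
ee_rot: [-180.0, 0.0, -3.4]
force: [0.2, -0.8, -0.8]
gripper_width: 91.0
gripper_force: 0.0
```

Request:
step_arm(plan=[0, 0, 0.2, 0, 0, 0, 0, 0, 0, 0, 0, 0])

```text
time_s: 24.15
ee_pos: [636.5, -50.6, 191.6]
ee_rot: [-180.0, 0.0, -3.4]
force: [-0.2, 0.1, 0.2]
gripper_width: 91.0
gripper_force: 0.0
```

Request:
step_arm(plan=[0, 0, 0.2, 0, 0, 0, 0, 0, 0, 0, 0, 0])

```text
time_s: 24.32
ee_pos: [636.5, -50.6, 189.6]
ee_rot: [-180.0, 0.0, -3.4]
force: [-0.4, 0.2, 0.1]
gripper_width: 91.4
gripper_force: 0.0
```

Request:
step_arm(plan=[0, 0, 0.15, 0, 0, 0, 0, 0, 0, 0, 0, 0])

```text
time_s: 24.48
ee_pos: [636.5, -50.6, 188.2]
ee_rot: [-180.0, 0.0, -3.4]
force: [-0.2, 0.3, 0.8]
gripper_width: 91.1
gripper_force: 0.0
```

Request:
step_arm(plan=[0, 0, 0.15, 0, 0, 0, 0, 0, 0, 0, 0, 0])

```text
time_s: 24.65
ee_pos: [636.8, -50.6, 187.3]
ee_rot: [180.0, -0.0, -3.4]
force: [0.7, -0.7, 3.0]
gripper_width: 91.0
gripper_force: 1.4
```

Request:
step_arm(plan=[0, 0, 0.15, 0, 0, 0, 0, 0, 0, 0, 0, 0])

```text
time_s: 24.82
ee_pos: [636.9, -50.6, 187.2]
ee_rot: [180.0, -0.1, -3.4]
force: [-1.9, 0.4, 7.2]
gripper_width: 91.3
gripper_force: 3.6
```

Contact is confirmed at about 3 N/mm. I'll press to roughly 15 N and let it settle.

Request:
step_arm(plan=[0, 0, 0.12, 0, 0, 0, 0, 0, 0.12, 0, 0, 0, 0, 0, 0, 0, 0, 0, 0, 0, 0, 0, 0, 0, 0, 0, 0, 0, 0, 0])

```text
time_s: 25.23
ee_pos: [637.0, -50.6, 187.2]
ee_rot: [180.0, -0.2, -3.4]
force: [-5.7, 0.7, 15.3]
gripper_width: 90.9
gripper_force: 8.0
```

Request:
step_arm(plan=[0, 0, 0, 0, 0, 0, 0, 0, 0, 0, 0, 0, 0, 0, 0, 0, 0, 0, 0, 0, 0, 0, 0, 0, 0, 0, 0, 0, 0, 0])

```text
time_s: 25.65
ee_pos: [637.0, -50.6, 187.2]
ee_rot: [180.0, -0.2, -3.4]
force: [-4.5, 0.7, 16.5]
gripper_width: 90.5
gripper_force: 8.0
```

Request:
step_arm(plan=[0, 0, 0, 0, 0, 0, 0, 0, 0, 0, 0, 0, 0, 0, 0, 0, 0, 0, 0, 0, 0, 0, 0, 0, 0, 0, 0, 0, 0, 0])

```text
time_s: 26.07
ee_pos: [637.0, -50.6, 187.2]
ee_rot: [180.0, -0.2, -3.4]
force: [-4.5, 0.1, 16.4]
gripper_width: 90.7
gripper_force: 8.0
```

Run:
```python
from h import *
np.set_printoptions(precision=2,suppress=True)
s=sensors.state();print(s['ee_pos'],s['force'],s['torque'],s['gripper_force'],s['time_s'])
for n in('wrist','scene','side'):
    p=viewer.grab_frame(n);im=p['img'];h=cv2.cvtColor(im,cv2.COLOR_RGB2HSV)
    m=((h[...,0]>40)&(h[...,0]<80)&(h[...,1]>120)&(h[...,2]>50)).astype(np.uint8)
    k,l,st,c=cv2.connectedComponentsWithStats(m); print(n,[list(st[i]) for i in range(1,k) if st[i,4]>8])
    x,y,w,hh=cv2.boundingRect(m)
    if n!='side' and w:
        for r in range(y,min(y+hh,y+60),max(1,hh//6)): 
            q=(im[r,x:x+w].min(1)>150).nonzero()[0]
            print(r,'white',(q.min()+x,q.max()+x) if len(q) else None,'x0',x,'g',im[r,x:x+w,1].tolist() if w<120 else '')
    if n!='side':
        for q in('valve_handle','valve_stem','level'):
            z=viewer.pinpoint(q,p)
            if z: print(q,z[0]['score'],atz(p,z[0]['location'],165 if q=='level' else 96))
```

```text
[636.99 -50.61 187.17] [-4.48  0.1  16.44] [0.1  1.   0.04] 7.973585682339035 26.0667
wrist [[np.int32(201), np.int32(219), np.int32(40), np.int32(25), np.int32(934)], [np.int32(242), np.int32(219), np.int32(31), np.int32(25), np.int32(459)], [np.int32(274), np.int32(219), np.int32(40), np.int32(24), np.int32(939)]]
219 white None x0 201 g [44, 33, 37, 106, 195, 186, 183, 184, 185, 184, 184, 187, 186, 187, 188, 191, 191, 191, 190, 191, 191, 192, 191, 191, 190, 194, 191, 191, 192, 192, 192, 193, 193, 192, 193, 192, 195, 194, 196, 183, 42, 38, 119, 194, 159, 160, 159, 161, 163, 163, 163, 165, 166, 165, 166, 166, 166, 166, 168, 168, 164, 140, 140, 141, 142, 141, 142, 142, 143, 144, 135, 69, 30, 86, 150, 145, 145, 144, 145, 146, 145, 145, 148, 147, 148, 147, 147, 147, 148, 146, 148, 147, 148, 150, 148, 148, 149, 149, 148, 150, 151, 152, 154, 155, 155, 157, 160, 148, 108, 114, 101, 19, 35]
223 white None x0 201 g [38, 88, 233, 225, 221, 221, 221, 221, 220, 221, 221, 220, 221, 221, 221, 221, 220, 222, 222, 221, 221, 220, 221, 222, 221, 221, 222, 221, 221, 221, 221, 221, 220, 221, 221, 222,
[... 3200 characters left out ...]
170, 169, 170, 170, 168, 168, 167, 167, 168, 169, 168, 168, 169, 169, 169, 170, 170, 171, 170, 172, 170, 171, 172, 170, 171, 173, 171, 173, 171, 172, 174, 160, 100, 47, 46, 36, 28]
valve_stem 0.34 [608.79 -46.1   96.  ]
level 0.62 [634.77 -52.07 165.  ]
scene [[np.int32(504), np.int32(16), np.int32(7), np.int32(9), np.int32(13)], [np.int32(202), np.int32(202), np.int32(33), np.int32(8), np.int32(198)]]
0 white (np.int64(420), np.int64(422)) x0 202 g 
35 white (np.int64(418), np.int64(420)) x0 202 g 
valve_handle 0.49 [ 482.25 -243.26   96.  ]
valve_stem 0.43 [555.79 -57.11  96.  ]
level 0.8 [642.73 -50.04 165.  ]
side [[np.int32(229), np.int32(137), np.int32(16), np.int32(16), np.int32(88)]]
```

Pressing steadily at 16.4 N, with the bubble at -0.7 mm (lines 241.3 and 273.3, bubble 258.5) and the level in place. I'll hand it in.

```bash
python3 -c "
from workcell import env
print(env.job_done())"
```

```text
the job is handed in; nothing more can be done
None
```

The job is handed in, but it returned no verdict: the drain lever is at its shut stop, the bubble was about 0.7 mm off centre (within the 2.5 mm limit), and the fingertips were still pressing the level with about 16 N.

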